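# Hook a dropped wheel flange out from behind the grinder guard

### The job

The brass clamping flange of the bench grinder has dropped behind the grinder's fixed clear guard and lies close against the foot casting. Take the hooked rod from its board, reach in under the guard, feel the nib down into the flange's bore with a light touch (less than half a kilo of force: never lean on the flange), and draw the flange out until it lies flat on the open bench at least 3 cm clear of the front of the guard. Then lay the rod back with its handle on the board; move the flange only with the rod, not with the gripper, and leave the guard, the grinder and the other things on the bench undisturbed.

Things in the scene. Friction and masses are not known exactly. Their poses are not given: they have to be found in the camera images.
- flange_center (a point): Brass wheel flange: a flat ring 48 mm across, 6 mm thick, with a plain upright bore of 12.7 mm, 64 to 112 g. It lies flat on the bench behind the guard; the gap from its rim to the foot casting is 1 to 4 mm, too narrow for the hook, so only the bore gives a hold. The point is the ring's centre, half-way up (3 mm above the bench).
- rod_grip (a point): Centre of the hooked rod's wooden handle: 90 mm long, 24 mm wide, 28 mm high, flat sides. x runs along the handle towards the hook, z is up. At the start the handle lies flat on the board (this point 34 mm above the bench), the rod reaching out level over the board's edge, hook down. The whole weighs 165 g and balances 35 mm ahead of this point.
- hook_rod: The hooked rod; origin at the handle's underside, 14 mm below rod_grip. The 7 mm steel rod leaves the handle on its axis and ends, 165 mm ahead of rod_grip, in a 7 mm thick flat-ended nib turned down to 18 mm below the axis. The old rod is bent sideways at the ferrule, 50 mm ahead of rod_grip: the nib stands up to 14.5 mm left or right, unmeasured, different each time; it is stiff.
- grinder: Green bench grinder and its guard, one piece fixed to the bench. Origin on the bench below the middle of the guard's sheet; x points from the open bench in behind the guard, y along the guard, z up. The foot casting's front face is at x = 85 mm, 30 mm high, from y = -105 to 105 mm; motor and wheel covers rise behind and above it, to 256 mm high.
- guard_rail (a point): Middle of the underside of the guard's lower rail, 60 mm above the bench; the rail is 12 mm deep (x -6 to 6). Above it stands the clear sheet in the plane x = 0; from 150 mm up it leans back, to a trim at x = 40, 190 mm high. Posts at y = -165 and 165 mm on foot plates 36 mm wide, x -15 to 35, 5 mm high. Between the posts the opening below the rail is clear.
- board: Plywood tool board fixed to the bench, 200 mm (x) by 260 mm (y), 20 mm thick; origin at the centre of its underside, on the bench. The rod's handle starts on it and belongs back on it.
- wheel: spare grinding wheel lying flat, grey disc 150 mm across, 20 mm thick; a bystander to leave alone. Origin at the middle of its underside.
- nut: steel hexagon nut, 19 mm across flats, 10 mm high, lying behind the guard near the flange's side; a bystander to leave alone. Origin at the middle of its underside.
- wrench: open-ended steel wrench, 190 mm long, lying on the bench; a bystander to leave alone. Origin at the middle of its underside.
- padlock: brass padlock with steel shackle, 50 x 45 x 20 mm body, lying flat; a bystander to leave alone. Origin at the middle of its underside.
- box_a: blue carton with a white label, 60 x 85 x 45 mm; a bystander to leave alone. Origin at the middle of its underside.
- box_b: blue carton with a white label, 60 x 85 x 45 mm; a bystander to leave alone. Origin at the middle of its underside.
- can: red and white spray can standing upright, 52 mm across, 150 mm high; a bystander to leave alone. Origin at the middle of its underside.
- driver: screwdriver with a red handle, 150 mm long, lying on the board; a bystander to leave alone. Origin at the middle of its underside.
Things that resemble listed ones, but are neither listed nor needed, are in the scene too. Of the things that look like the hook_rod, the larger one is meant.

How it is judged:
On the way:
1. the hook is drawing the flange out under the guard (contact force between hook_rod and flange above 0.05 N and x of flange_center in the frame of grinder between -0.05 and 0.01 m), for 0.04 s.
At the end, for the whole second after the job is handed in: The flange lies flat and still on the bench, its centre 60 to 300 mm in front of the guard's sheet and within 250 mm of the guard's middle sideways; the rod lies still, released, the centre of its handle over the board and 26 to 46 mm above the bench (x of flange_center in the frame of grinder between -0.3 and -0.06 m and y of flange_center in the frame of grinder between -0.25 and 0.25 m and height (world z) of flange_center below 0.006 m and angle between flange's own z axis and vertical below 0.1 rad and linear speed of each of flange, hook_rod below 0.02 m/s and x of rod_grip in the frame of board between -0.1 and 0.1 m and y of rod_grip in the frame of board between -0.13 and 0.13 m and height (world z) of rod_grip between 0.026 and 0.046 m); the robot touches nothing.
It fails at once if the hooked rod presses on the flange with more than 6 N (contact force between hook_rod and flange above 6 N).
It fails at once if the rod strikes the guard or grinder with more than 10 N (contact force between hook_rod and grinder above 10 N).
It fails at once if the gripper or arm touches the flange (contact force between any of the fingers, the arm and flange above 0.3 N).
It fails at once if the gripper or arm pushes on the guard or grinder (contact force between any of the fingers, the arm and grinder above 3 N).
It fails at once if a bystander is moved by more than 20 mm (distance of any of wheel, nut, wrench, padlock, box_a, box_b, can, driver from where it was at the start of the episode above 0.02 m).
It also fails if it takes over 58 s, if anything falls off the work surface, if the arm or the gripper's body presses on something with over 40 N, if the wrist force passes 120 N, or if a joint passes its speed limit or range.

### The arm

A 6-joint arm with a two-finger parallel gripper is mounted at the origin on the work surface. World frame = base frame: x ahead of the robot, y to its left, z up, the work surface at z = 0. Lengths are in m, angles in rad, forces in N, time in s.
With the tool pointing down it reaches from about 0.35 to 0.775 m from the base axis. Payload 7.3 kg.
Tool frame: the origin (TCP) lies on the centre line of the jaws, within the pads' length; the fingertips stand 17 mm ahead of it and the grasp point (between the pads) lies 2 mm behind it (robot.tip_extent is the distance from the TCP to the fingertips, in m); z points along the fingers, y is the line along which they close (so a half turn about z gives the same grasp; the last joint's range is limited). The gripper opens to 92 mm and grips with 3 to 60 N. Pads are 19 mm wide; open, the fingers measure 130 mm over their backs; the gripper's body (75 mm by 190 mm) begins 47 mm behind the grasp point.
Start: joints at [1.114, 0.342, 1.524, -0, 1.275, -0.146], TCP at [0.161, 0.5, 0.244] pointing down, gripper open.
Joint ranges: [-2.53, 2.53], [-0.77, 2.02], [0.04, 2.7], [-1, 4.14], [0.28, 2.66], [-3.11, 3.11]. Speed limits (rad/s): [2.57, 2.57, 3.14, 3.14, 3.14, 3.14].

### API

Orientations are given as [roll, pitch, yaw] about the fixed x, y, z axes, in that order (R = Rz(yaw) Ry(pitch) Rx(roll)).
In Python, from cell import robot gives the robot as it stands.
- The arm moves only by the tool step_arm, never from a script. Its argument "motion" is a list of rows, each a list of 2 entries, a list of its own where there are three numbers: the shift along the tool's x, y, z in units of 60 mm (1.0 is 60 mm), then the turn about the tool's z in rad. In form: [[[x, y, z], spin], ...]. A call has 1 to 10 rows; each row is the pose to reach, as a shift and turn from the pose commanded when the call began, along the tool's axes at that moment; what a row does not reach only later rows make up. A row lasts 1/8 s, in which the tool goes at most 62.5 mm and 10.7 degrees, less where a joint would pass 70% of its speed; a pose out of reach is approached as far as the arm can. A call with a gripper value outside its range is refused whole. "hand" is the closure in counts, from 0 (fully open) to 255 (shut), set as the call begins (left out, the last holds). The fingers move at their own pace and stop on an object; "squeeze" is the grip in N (left out, the last holds). Time passes only in rows, so rows that repeat a pose let the fingers close. It gives the time, the measured TCP pose, the force, the opening and the grip force at its end, in the units of the state.
- robot.observe(): the state, without advancing time (a new reading comes with each control period).
- robot.read_camera(name): name is "side" or "top" or "wrist"; returns a dict with "pixels" (384x512x3 uint8, red, green, blue), "intrinsics" (3x3 intrinsics, pixels), "k1" (the pictures are not rectified: a ray, as slopes to the right and down, at radius r is drawn at 1 + k1 r^2 times it, then the intrinsics apply), "xyz" and "rotation" of the camera in the world; the wrist camera has in their place "T_tool_cam" (4x4, takes a point from camera to tool coordinates, whose origin is the TCP and whose axes are the flange's). Camera axes: x right, y up, looking along -z (the intrinsics and any distortion apply to the point x, -y, -z); pixel columns grow to the right and rows downward; lengths in m; the calibration is good to about 2 mm. A picture is of the moment at which its call begins: read the wrist's pose just before it. There is no depth.
- robot.hand_in(): hands the job in; it is judged then, once.
The state is a dict: "time": time; "qpos": joint angles; "qvel": joint speeds; "joint_efforts": joint torques, N m; "tool_pos": TCP position; "tool_rot": TCP orientation; "contact_force": force on the tool from outside, world axes, zero at the start; "torque": the same for the moment, N m; "opening": finger opening in m; "grip_force": force on a finger pad.
Only numpy, scipy, OpenCV 4.12 (cv2) and the standard library are available. Lean on these libraries where they do the work, as an engineer would, in place of code of your own. Each camera call takes 0.05 s, during which the arm holds its last target. There are 200 camera calls.

## Working session

There is one attempt and no reset: what is moved stays moved. The work goes in short steps, Python scripts to look and compute and a tool call to move; the robot and the scene stay as the last step left them, time stands still between calls to the robot, and variables do not carry over. Pictures are saved under pics/ and viewed, at most 10 in all, crops included, and the job is handed in when it is done.

Besides the shell and the picture viewer there is one more tool, called after "Emit:" as name(argument=value, ...) on one line, values as JSON. step_arm: Moves the arm, as the interface text tells. Its arguments: {"type":"object","properties":{"motion":{"type":"array"},"hand":{"type":"number"},"squeeze":{"type":"number"}},"required":["motion"]}

```bash
mkdir -p pics; ls
cat > h.py <<'E'
import numpy as np, cv2
from scipy.spatial.transform import Rotation as R
from cell import robot
def cam(name):
    s=robot.observe(); c=robot.read_camera(name); 
    if name=="wrist":
        T=np.eye(4);T[:3,3]=s["tool_pos"];T[:3,:3]=R.from_euler('xyz',s["tool_rot"]).as_matrix()
        W=T@np.array(c["T_tool_cam"]);c["xyz"]=W[:3,3];c["rotation"]=W[:3,:3]
    c={k:(np.array(v) if k!="k1" else v) for k,v in c.items()}
    return c
def save(c,n): cv2.imwrite(n,cv2.cvtColor(c["pixels"],cv2.COLOR_RGB2BGR)); np.save(n+'.npy',c,allow_pickle=True)
def load(n): return np.load(n+'.npy',allow_pickle=True).item()
def ray(c,uv):
    K=c["intrinsics"];d=np.array([(uv[0]-K[0,2])/K[0,0],(uv[1]-K[1,2])/K[1,1]]);p=d.copy()
    for _ in range(30): p=d/(1+c["k1"]*(p@p))
    v=c["rotation"]@np.array([p[0],-p[1],-1]);return c["xyz"],v/np.linalg.norm(v)
def onz(c,uv,z):
    o,v=ray(c,uv);return o+v*(z-o[2])/v[2]
def tri(c1,u1,c2,u2):
    o,v=ray(c1,u1);p,w=ray(c2,u2)
    t=np.linalg.lstsq(np.c_[v,-w],p-o,rcond=None)[0];a=o+v*t[0];b=p+w*t[1]
    return (a+b)/2,np.linalg.norm(a-b)
def proj(c,X):
    q=c["rotation"].T@(np.array(X)-c["xyz"]);p=np.array([q[0],-q[1]])/-q[2];p=p*(1+c["k1"]*(p@p))
    return c["intrinsics"][[0,1],[0,1]]*p+c["intrinsics"][:2,2]
E
python3 - <<'E'
from h import *
s=robot.observe();print(s)
for n in("top","side"):
    c=cam(n);save(c,f"pics/{n}0.png");print(n,c["xyz"],c["rotation"].round(3).tolist(),c["k1"],c["intrinsics"].round(1).tolist())
E
```

```text
pics
{'time': 0.0, 'qpos': array([ 1.11401420e+00,  3.42714746e-01,  1.52505776e+00,  7.53024568e-06,
        1.27536437e+00, -1.45993649e-01]), 'qvel': array([ 3.02411211e-05, -1.66831202e-03,  6.80804616e-05,  1.39305122e-03,
        6.63605088e-04, -2.10917683e-04]), 'joint_efforts': array([-1.80172092e-04, -4.31245673e+01, -2.44222605e+01,  7.17851752e-02,
        5.59513690e-02, -1.25742054e-04]), 'tool_pos': array([0.16034981, 0.49950376, 0.24303485]), 'tool_rot': array([-3.14006590e+00, -2.31771822e-04,  2.83080180e+00]), 'contact_force': array([ 0.30614557, -0.57749291, -0.16372777]), 'torque': array([ 0.00276386, -0.0150213 , -0.0073765 ]), 'grip_force': 0.0, 'opening': 0.09183447884226686}
top [ 0.39545785 -0.04702793  1.11947306] [0.172, -0.016, -1.577] -0.029925149727986124 [[426.7, 0.0, 253.4], [0.0, 426.7, 199.7], [0.0, 0.0, 1.0]]
side [ 0.28385967 -1.02233465  0.73618514] [0.981, -0.022, -0.257] 0.05120552773827988 [[418.1, 0.0, 255.7], [0.0, 418.1, 189.0], [0.0, 0.0, 1.0]]
```

```bash
sed -i 's/^    return c$/    if c["rotation"].ndim==1: c["rotation"]=R.from_euler("xyz",c["rotation"]).as_matrix()\n    return c/' h.py
python3 - <<'E'
from h import *
for n in("top","side"):
    c=load(f"pics/{n}0.png");c["rotation"]=R.from_euler("xyz",c["rotation"]).as_matrix();save(c,f"pics/{n}0.png");print(onz(c,(256,192),0))
E
```

```text
[ 0.61110344 -0.07315532  0.        ]
[0.57643442 0.02182052 0.        ]
```

View pics/top0.png

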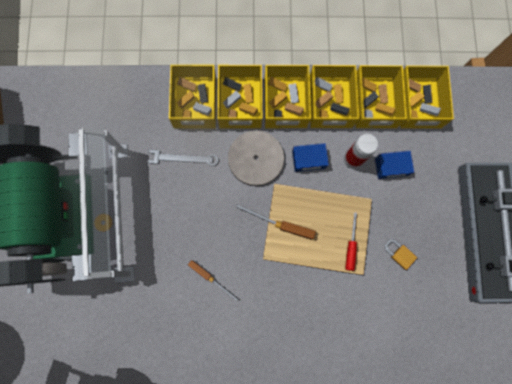

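View pics/side0.png

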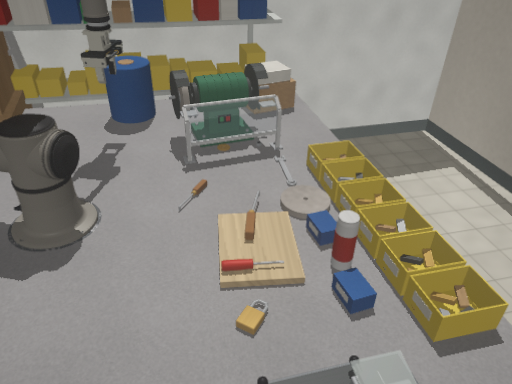

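Run:
```python
from h import *
t=cv2.imread("pics/top0.png");s=cv2.imread("pics/side0.png")
f=lambda im,x,y,w,h,k:cv2.resize(im[y:y+h,x:x+w],(w*k,h*k),interpolation=cv2.INTER_CUBIC)
a=f(t,60,180,100,100,4);b=f(t,180,180,100,100,4) if 0 else f(t,180,185,140,125,4)[:400]
c=f(s,175,90,120,75,4);d=f(s,170,170,110,100,4)[:200*2]
A=np.zeros((600,800,3),np.uint8)
k=f(t,70,190,80,80,3);A[:240,:240]=k
k=f(t,180,195,150,110,3);A[:330,250:700]=k
k=f(s,180,95,110,70,3);A[330:540,:330]=k
k=f(s,175,175,120,80,3);A[340:580,340:700]=k
cv2.imwrite("pics/crop1.png",A)
```

```text
(no output)
```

View pics/crop1.png

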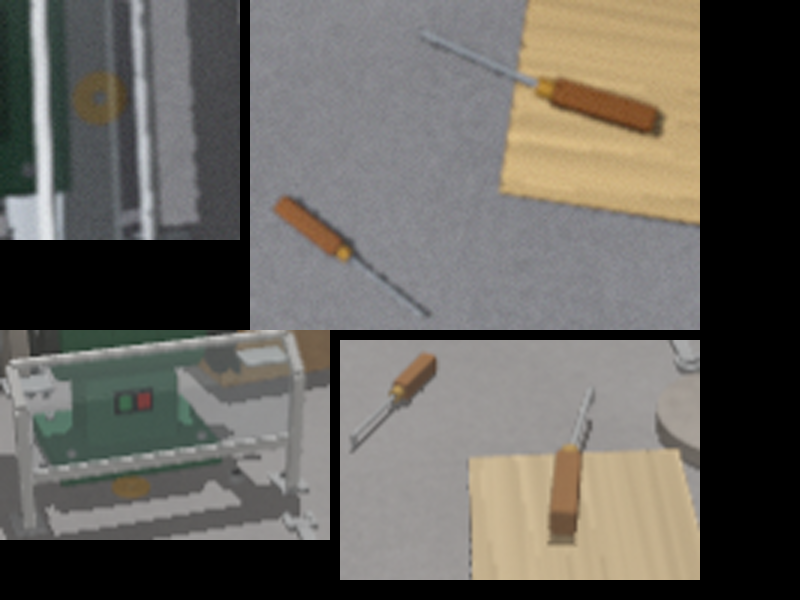

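Run:
```python
from h import *
t=load("pics/top0.png");s=load("pics/side0.png")
def blob(c,lo,hi,box,big=True):
    x,y,w,h=box;hsv=cv2.cvtColor(np.ascontiguousarray(c["pixels"]),cv2.COLOR_RGB2HSV)
    m=cv2.inRange(hsv,lo,hi);k=np.zeros_like(m);k[y:y+h,x:x+w]=m[y:y+h,x:x+w]
    cn,_=cv2.findContours(k,cv2.RETR_EXTERNAL,cv2.CHAIN_APPROX_NONE)
    return max(cn,key=cv2.contourArea)
def cen(cn): 
    return cn[:,0].astype(float)
# flange
for n,c,box in(("t",t,(85,200,40,45)),("s",s,(205,135,40,25))):
    cn=blob(c,(8,70,40),(30,255,255),box);e=cv2.fitEllipse(cn);print("flange",n,cv2.boundingRect(cn),e, onz(c,e[0],.005).round(4)); 
    if n=="t":et=e[0]
    else: es=e[0]
print("tri",tri(t,et,s,es), "mid0.0045 proj")
for z in(0.003,):print(onz(t,et,z),onz(s,es,z))
# handle
ht=blob(t,(5,110,50),(16,255,220),(265,210,65,40));hs=blob(s,(5,90,50),(16,255,220),(235,195,40,50))
for n,c,cn,z in(("t",t,ht,.048),("s",s,hs,.048)):
    r=cv2.minAreaRect(cn);b=cv2.boxPoints(r);print("handle",n,r,cv2.contourArea(cn));print(np.array([onz(c,p,z) for p in b]).round(4).tolist())
# board
bt=blob(t,(12,50,110),(28,190,255),(255,175,125,105));r=cv2.minAreaRect(bt);print("board",r,[onz(t,p,.02).round(4).tolist() for p in cv2.boxPoints(r)], onz(t,r[0],.02))
# decoy ends, nib rough
print("nib",onz(t,((422-250)/3+180,33/3+195),.034))
# rail (z .066 mid-height top .072)
g=t["pixels"].astype(int)
for row in(215,225,235,245,255): print(row,[int(v) for v in g[row,105:135].mean(1)])
```

```text
flange t (95, 214, 17, 17) ((102.9175796508789, 222.18275451660156), (15.734430313110352, 16.945940017700195), 54.46859359741211) [0.5309 0.3291 0.005 ]
flange s (217, 144, 13, 7) ((223.13980102539062, 146.92330932617188), (6.46108865737915, 12.220590591430664), 90.07696533203125) [0.5317 0.3278 0.005 ]
tri (array([0.53145783, 0.32926982, 0.00419595]), np.float64(0.0009271799293625662)) mid0.0045 proj
[0.53114146 0.32972806 0.003     ] [0.53233211 0.33147381 0.003     ]
handle t ((297.8381042480469, 229.91815185546875), (35.792999267578125, 10.081694602966309), 17.35402488708496) 306.5
[[0.5057, -0.13, 0.048], [0.5301, -0.138, 0.048], [0.5025, -0.224, 0.048], [0.4783, -0.2156, 0.048]]
handle s ((249.75173950195312, 225.4793243408203), (9.051959037780762, 27.571102142333984), 4.763641834259033) 214.0
[[0.4749, -0.2419, 0.048], [0.5076, -0.1317, 0.048], [0.5308, -0.1406, 0.048], [0.4962, -0.2499, 0.048]]
board ((318.38519287109375, 229.00338745117188), (102.54165649414062, 77.19554138183594), 8.93058967590332) [[0.4324, -0.0861, 0.02], [0.6315, -0.1196, 0.02], [0.588, -0.3863, 0.02], [0.3903, -0.3447, 0.02]] [ 0.50904988 -0.2337976   0.02      ]
nib [ 0.56801063 -0.02403076  0.034     ]
215 [84, 97, 95, 77, 63, 66, 60, 70, 64, 99, 146, 170, 145, 112, 91, 88, 112, 128, 131, 128, 129, 124, 129, 128, 130, 128, 129, 121, 95, 79]
225 [82, 94, 98, 87, 73, 62, 62, 59, 67, 89, 148, 179, 185, 154, 108, 90, 98, 115, 127, 128, 131, 128, 126, 124, 125, 125, 126, 124, 107, 81]
235 [85, 93, 102, 101, 78, 69, 67, 65, 64, 69, 105, 162, 188, 175, 139, 105, 92, 111, 128, 129, 132, 134, 128, 132, 126, 122, 129, 128, 124, 114]
245 [83, 87, 96, 104, 89, 71, 60, 65, 64, 61, 89, 146, 184, 188, 154, 114, 90, 96, 117, 132, 126, 127, 124, 129, 125, 123, 127, 127, 126, 118]
255 [83, 83, 92, 98, 96, 78, 66, 62, 61, 66, 67, 108, 165, 194, 189, 155, 109, 95, 110, 133, 126, 132, 126, 130, 126, 127, 132, 126, 123, 122]
```

Emit:
step_arm(motion=[[[0, -0.3, -0.8], 0], [[-1, -1.2, -0.9], 0.1], [[-8.9, -9, -0.6], 1.57], [[-8.9, -9, -0.6], 1.57], [[-8.9, -9, -0.6], 1.57], [[-8.9, -9, -0.6], 1.57], [[-8.9, -9, -0.6], 1.57], [[-8.9, -9, -0.6], 1.57], [[-8.9, -9, -0.6], 1.57], [[-8.9, -9, -0.6], 1.57]], hand=0)

```text
time: 1.35
tool_pos: [0.4186, -0.0161, 0.2841]
tool_rot: [3.142, -0.0, 1.255]
contact_force: [0.3, 0.7, 0.1]
opening: 0.092
grip_force: 0.0
```

Run:
```python
from h import *
s=robot.observe();print(s["time"],s["tool_pos"],s["tool_rot"],s["qpos"].round(2))
t=load("pics/top0.png")
for row,col in((215,116.1),(225,116.9),(235,117.4),(245,118.0),(255,118.8)):print(onz(t,(col,row),.07).round(4))
```

```text
1.35 [ 0.41864663 -0.01606427  0.28407895] [ 3.14151222e+00 -3.81939608e-04  1.25467854e+00] [-0.22  0.11  1.71  0.    1.32  0.09]
[0.5408 0.2754 0.07  ]
[0.5159 0.2722 0.07  ]
[0.4912 0.2698 0.07  ]
[0.4667 0.2672 0.07  ]
[0.4424 0.2641 0.07  ]
```

Emit:
step_arm(motion=[[[-2.1, 2.2, 1], 0], [[-2.1, 2.2, 1], 0], [[-2.1, 2.2, 1], 0], [[-2.1, 2.2, 1], 0], [[-2.1, 2.2, 1], 0]])

```text
time: 1.98
tool_pos: [0.5051, -0.1741, 0.2236]
tool_rot: [-3.14, -0.001, 1.26]
contact_force: [-0.6, 0.6, -0.3]
opening: 0.0917
grip_force: 0.0
```

Run:
```python
from h import *
s=robot.observe();print(s["time"],s["tool_pos"],s["tool_rot"])
c=cam("wrist");save(c,"pics/w1.png");print(c["xyz"],c["T_tool_cam"].round(3).tolist())
```

```text
1.975 [ 0.50505143 -0.1740759   0.22358228] [-3.13978496e+00 -6.89021953e-04  1.26006057e+00]
[ 0.52705458 -0.10343515  0.36418567] [[-0.001, 0.961, 0.275, 0.074], [1.0, 0.001, 0.0, -0.001], [0.0, 0.275, -0.961, -0.141], [0.0, 0.0, 0.0, 1.0]]
```

View pics/w1.png

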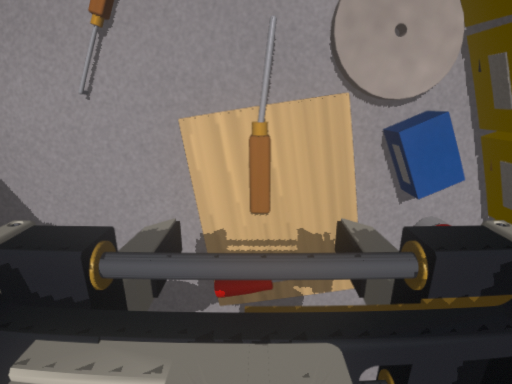

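Run:
```python
from h import *
c=load("pics/w1.png");t=load("pics/top0.png")
hsv=cv2.cvtColor(np.ascontiguousarray(c["pixels"]),cv2.COLOR_RGB2HSV)
m=cv2.inRange(hsv,(4,120,40),(15,255,230));k=m*0;k[125:225,240:285]=m[125:225,240:285]
cn=max(cv2.findContours(k,0,1)[0],key=cv2.contourArea);r=cv2.minAreaRect(cn);b=cv2.boxPoints(r);print(r)
P=np.array([onz(c,p,.048) for p in b]);print(P.round(4).tolist());ctr=P.mean(0);print(ctr)
# height check: handle centroid in both views
hs=cv2.cvtColor(np.ascontiguousarray(t["pixels"]),cv2.COLOR_RGB2HSV);m2=cv2.inRange(hs,(5,110,50),(16,255,220));k2=m2*0;k2[210:250,265:330]=m2[210:250,265:330]
rt=cv2.minAreaRect(max(cv2.findContours(k2,0,1)[0],key=cv2.contourArea));print("tri handle",tri(c,r[0],t,rt[0]))
# rod centreline: per row bright vs bench
g=c["pixels"].astype(int)
for row in(14,16,18,20,30,50,70,90,110):
    seg=g[row,250:295];print(row,[int(v) for v in seg.mean(1)])
```

```text
((259.0, 174.0), (78.0, 20.0), 90.0)
[[0.5078, -0.1293, 0.048], [0.5282, -0.1359, 0.048], [0.5018, -0.221, 0.048], [0.4798, -0.214, 0.048]]
[ 0.50437709 -0.17507673  0.048     ]
tri handle (array([ 0.50465648, -0.17726255,  0.03621104]), np.float64(0.0025091836272892695))
14 [122, 125, 127, 126, 127, 129, 129, 126, 125, 125, 125, 127, 127, 129, 128, 127, 127, 127, 129, 130, 129, 126, 126, 124, 125, 124, 124, 124, 126, 128, 130, 130, 129, 127, 126, 125, 126, 128, 130, 130, 131, 132, 132, 131, 129]
16 [126, 125, 125, 125, 126, 127, 127, 128, 128, 127, 129, 129, 130, 130, 128, 126, 124, 126, 128, 129, 125, 128, 139, 146, 139, 124, 123, 123, 125, 127, 129, 130, 129, 128, 126, 125, 125, 127, 128, 129, 130, 130, 132, 131, 131]
18 [125, 125, 125, 125, 125, 126, 125, 124, 125, 127, 128, 129, 128, 128, 128, 125, 123, 123, 123, 119, 118, 129, 135, 163, 145, 124, 111, 121, 125, 128, 129, 130, 128, 129, 128, 126, 126, 127, 129, 130, 129, 129, 130, 129, 131]
20 [126, 127, 128, 128, 127, 126, 124, 125, 125, 127, 129, 130, 129, 128, 127, 125, 125, 124, 123, 114, 116, 132, 151, 156, 138, 118, 107, 1
[... 528 characters left out ...]
 127, 129, 131]
70 [131, 129, 127, 127, 126, 128, 129, 130, 131, 129, 127, 125, 124, 117, 119, 135, 152, 150, 134, 114, 95, 99, 118, 127, 128, 127, 125, 125, 125, 124, 124, 124, 128, 130, 133, 132, 131, 130, 127, 126, 126, 125, 124, 124, 125]
90 [131, 130, 130, 129, 129, 130, 130, 129, 128, 128, 128, 125, 128, 141, 149, 144, 126, 102, 87, 112, 130, 133, 132, 130, 130, 128, 128, 130, 132, 133, 134, 133, 133, 133, 131, 130, 130, 130, 131, 129, 128, 130, 131, 131, 129]
110 [156, 155, 153, 154, 153, 151, 149, 146, 132, 121, 135, 147, 147, 136, 120, 123, 147, 160, 161, 160, 157, 154, 149, 147, 146, 145, 146, 147, 149, 151, 154, 155, 156, 156, 155, 153, 152, 151, 151, 152, 155, 156, 156, 154, 153]
```

Emit:
step_arm(motion=[[[0.13, 0, 1], 0], [[0.13, 0, 2], 0], [[0.13, 0, 2.6], 0], [[0.13, 0, 3.05], 0], [[0.13, 0, 3.05], 0], [[0.13, 0, 3.05], 0]])

```text
time: 2.78
tool_pos: [0.5087, -0.1665, 0.0429]
tool_rot: [3.139, 0.0, 1.262]
contact_force: [0.6, 0.1, -0.1]
opening: 0.0919
grip_force: 0.0
```

Emit:
step_arm(motion=[[[0, 0, 0], 0], [[0, 0, 0], 0], [[0, 0, 0], 0], [[0, 0, 0], 0], [[0, 0, 0], 0], [[0, 0, 0], 0], [[0, 0, 0], 0], [[0, 0, 0], 0]], hand=255, squeeze=45)

```text
time: 3.78
tool_pos: [0.5079, -0.1668, 0.0412]
tool_rot: [3.142, -0.0, 1.261]
contact_force: [-0.4, -0.7, -0.8]
opening: 0.0237
grip_force: 45.0
```

Run:
```python
from h import *
c=load("pics/w1.png");t=load("pics/top0.png")
g=c["pixels"].astype(float).mean(2)
pts=[]
for row in range(18,106,2):
    # bright ridge
    seg=g[row,250:290];x0=263+10.5*(105-row)/89-250 if 0 else 11.5+(110-row)*0.125
    i=np.arange(len(seg));w=np.clip(seg-130,0,None)*(abs(i-x0)<4)
    if w.sum()>0: pts.append((250+(w*i).sum()/w.sum(),row))
pts=np.array(pts);print(np.polyfit(pts[:,1],pts[:,0],1))
f=np.polyfit(pts[:,1],pts[:,0],1)
ps=np.array([0.5044,-0.1755,.034]);a=np.deg2rad(72.2);ex=np.array([np.cos(a),np.sin(a),0]);ey=np.array([-ex[1],ex[0],0])
for row in(15.5,18,60,105):
    P=onz(c,(np.polyval(f,row),row),.035);print(row,P.round(4),((P-ps)@ex).round(4),((P-ps)@ey).round(4))
gt=t["pixels"].astype(float).mean(2);print(gt[202:214,232:248].astype(int))
```

```text
[-1.23438489e-01  2.75113897e+02]
15.5 [ 0.5689 -0.0217  0.035 ] 0.1661 -0.0144
18 [ 0.5679 -0.0239  0.035 ] 0.1637 -0.0141
60 [ 0.5505 -0.0616  0.035 ] 0.1225 -0.009
105 [ 0.5308 -0.1039  0.035 ] 0.0762 -0.0033
[[136 133 132 137 138 138 140 135 134 132 137 133 131 135 133 133]
 [135 136 133 139 133 132 132 134 130 127 132 129 135 134 129 133]
 [137 134 133 132 124 125 135 134 132 128 132 129 134 128 132 131]
 [130 132 132 131 133 137 142 142 132 132 127 126 132 131 128 130]
 [134 135 131 130 129 135 146 149 142 140 128 126 126 126 129 129]
 [135 132 134 127 124 118 126 142 143 147 141 136 130 127 127 130]
 [135 134 136 131 127 112 118 123 129 138 138 143 144 135 132 129]
 [133 131 135 133 129 126 124 118 106 107 107 124 136 140 143 140]
 [135 136 131 128 129 133 131 129 114 105  99 108 109 123 136 142]
 [135 137 135 134 132 135 130 130 132 118 113 114 112 107 109 124]
 [135 135 135 128 134 133 131 136 133 129 131 132 122 113 118 116]
 [135 136 131 134 129 129 137 131 131 131 131 134 136 131 131 132]]
```

Emit:
step_arm(motion=[[[0, 0, -0.5], 0], [[0, 0, -1], 0], [[1, 0, -1], -0.1], [[1.5, 0, -1], -0.3], [[1.5, 0, -1], -0.38], [[1.5, 0, -1], -0.38], [[1.5, 0, -1], -0.38]])

```text
time: 4.65
tool_pos: [0.5351, -0.0814, 0.101]
tool_rot: [-3.141, -0.0, 1.638]
contact_force: [0.3, -0.2, -1.9]
opening: 0.0235
grip_force: 45.0
```

Emit:
step_arm(motion=[[[0.8, 0.1, 0], 0], [[1.6, 0.2, 0.3], 0], [[2.25, 0.27, 0.6], 0], [[2.25, 0.27, 0.97], 0], [[2.25, 0.27, 0.97], 0], [[2.25, 0.27, 0.97], 0]])

```text
time: 5.4
tool_pos: [0.5425, 0.054, 0.0436]
tool_rot: [3.141, 0.0, 1.639]
contact_force: [0.2, 0.1, -2.0]
opening: 0.0237
grip_force: 45.0
```

Run:
```python
from h import *
s=robot.observe();print(s["time"],s["tool_pos"],s["tool_rot"],s["contact_force"])
A=np.zeros((600,800,3),np.uint8)
f=lambda im,x,y,w,h,k:cv2.resize(im[y:y+h,x:x+w],(w*k,h*k),interpolation=cv2.INTER_CUBIC)
t=cam("top");save(t,"pics/t2.png");q=cam("side");save(q,"pics/s2.png")
A[:400,:400]=f(t["pixels"],85,185,100,100,4);A[:400,410:790]=f(q["pixels"],190,115,95,100,4)
cv2.imwrite("pics/crop2.png",A[:400,:,::-1])
```

```text
5.4 [0.54252974 0.05398722 0.0436367 ] [3.14071486e+00 4.51994254e-05 1.63909450e+00] [ 0.23258919  0.0966096  -2.03292227]
```

View pics/crop2.png

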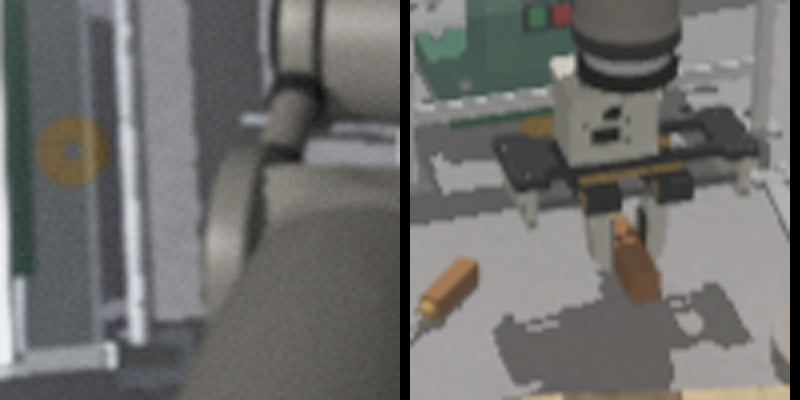

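Run:
```python
from h import *
t=load("pics/t2.png");g=t["pixels"].astype(float).mean(2);print(g[209:220,140:156].astype(int))
for uv in((145,214),(146,214),(150,214.6)):
    P=onz(t,uv,.037);d=P-np.array([.5425,.054,0]);y=1.639;print(uv,P.round(4),d[0]*np.cos(y)+d[1]*np.sin(y),d[0]*np.sin(y)-d[1]*np.cos(y))
```

```text
[[ 81  83  80  84  78  83  83  79  83  82  85  80  65  79 101 109]
 [ 83  80  81  81  82  83  77  79  81  79  74  68  73  96 113 115]
 [ 84  81  79  86  83  81  79  79  77  77  80  69  79 102 116 117]
 [ 80  84  84  81  83  81  86  87  80  83  84  83  94 104 116 114]
 [ 83  83  84  85  83 101 115 124 121 119 113 110 113 112 110 113]
 [ 81  82  83  82  93 119 148 162 155 153 145 141 126 116 113 109]
 [ 88  83  81  77  86 115 139 148 147 147 146 133 123 116 112 110]
 [ 79  79  80  78  83  92 102 105 103 107 112 115 115 111 114 106]
 [ 81  77  77  82  81  82  76  78  77  81  88 108 111 115 114 108]
 [ 85  80  77  80  78  81  75  76  75  82  97 109 118 110 107  99]
 [ 79  82  79  78  76  79  75  76  76  83  97 109 106 104 102 102]]
(145, 214) [0.5477 0.2118 0.037 ] 0.15704338957137506 0.015923152214648822
(146, 214) [0.5477 0.2092 0.037 ] 0.1544953613046104 0.015740144758240527
(150, 214.6) [0.5461 0.1989 0.037 ] 0.14435587316449794 0.013461077141769487
```

Emit:
step_arm(motion=[[[0.6, -0.04, 0], 0], [[1.2, -0.08, 0], 0], [[1.7, -0.1, 0.05], 0], [[2.02, -0.12, 0.1], 0], [[2.02, -0.12, 0.1], 0], [[2.02, -0.12, 0.1], 0], [[2.02, -0.12, 0.1], 0]])

```text
time: 6.38
tool_pos: [0.5267, 0.1742, 0.0372]
tool_rot: [3.141, 0.0, 1.64]
contact_force: [-0.1, -0.5, -1.0]
opening: 0.0232
grip_force: 45.0
```

Run:
```python
from h import *
s=robot.observe();print(s["time"],s["tool_pos"],s["tool_rot"],s["contact_force"])
ims=[cam("top")["pixels"].astype(float) for _ in range(4)];t=cam("top");t["pixels"]=np.mean(ims+[t["pixels"]],0).astype(np.uint8)
save(t,"pics/t3.png");q=cam("side");save(q,"pics/s3.png")
f=lambda im,x,y,w,h,k:cv2.resize(im[y:y+h,x:x+w],(w*k,h*k),interpolation=cv2.INTER_CUBIC)
A=np.zeros((400,800,3),np.uint8)
A[:400,:400]=f(t["pixels"],85,200,50,50,8);A[:400,410:790]=f(q["pixels"],190,115,95,100,4)
cv2.imwrite("pics/crop3.png",A[:,:,::-1])
print(t["pixels"].astype(int).mean(2).astype(int)[212:233,92:116])
```

```text
6.375 [0.5267082  0.17417438 0.03717171] [3.14127999e+00 5.11003632e-05 1.63951037e+00] [-0.05685416 -0.45943969 -0.97907514]
[[123 122 119 112  91  67  66  85 107 116 118 119 118 117 116 115 115 116
  111 116 114 114 112 111]
 [118 118 119 111  95  72  62  75 100 113 117 115 114 113 113 114 113 112
  113 111 112 110 112 110]
 [117 114 117 111  99  77  60  67  92 110 113 113 111 114 112 113 111 111
  109 110 111 109 107 108]
 [113 114 113 112 102  81  62  63  84 104 111 112 109 112 110 109 110 108
  110 104 106 106 106 105]
 [111 112 112 110 102  85  64  58  74  96 107 109 109 108 108 107 106 104
  106 106 101 103 103 102]
 [110 105 103 103  95  85  65  57  66  86 104 107 106 105 105 103 103 102
  101 104 102 101 102 100]
 [ 95  86  80  76  74  68  56  51  57  80  95 104 104 102 102 101 101 101
  100  99 101  98  97  97]
 [ 69  61  56  54  50  48  44  43  48  65  86 100 101 100  98  98  96  97
   97  93  93  94  92  92]
 [ 52  49  45  42  42  40  37  36  36  48  66  84  92  95  97  94  94  94
   93  92  92  90  91  89]
 [ 48  46  44  43  42  38  38  33  32  34  49  66  79  85  87  89
[... 447 characters left out ...]
05  97  90  82  73  61  53  42  36  32  35  44  47  53  55  56  56
   56  57  60  58  57  56]
 [108 103  96  88  80  70  61  50  43  35  35  39  44  48  51  52  54  50
   51  52  52  52  53  65]
 [106 101  96  88  77  69  60  48  43  37  33  42  45  45  43  46  49  50
   50  53  55  54  64  95]
 [106 100  93  86  76  66  56  50  42  37  38  45  48  45  43  45  47  51
   56  62  64  66  80 122]
 [103 101  92  83  75  63  54  49  42  40  42  48  50  47  44  46  51  58
   64  67  71  71  84 132]
 [104  95  89  80  72  62  53  46  44  42  48  52  52  53  54  65  69  71
   71  71  71  72  82 127]
 [102  95  90  77  68  60  51  49  52  54  58  63  66  69  79  92  95  80
   73  71  70  69  76 121]]
```

View pics/crop3.png

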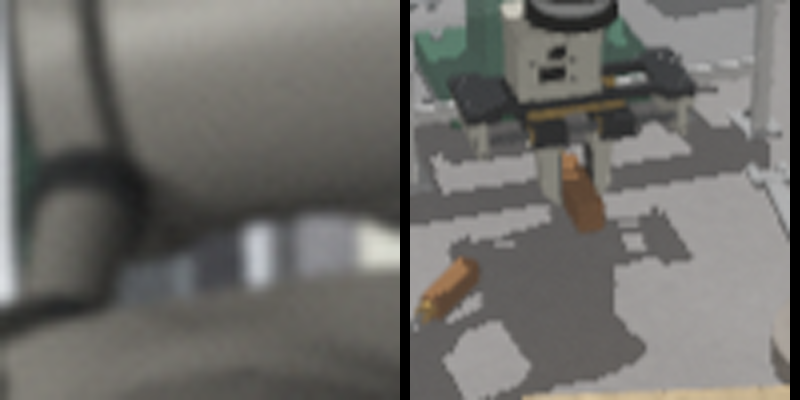

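Emit:
step_arm(motion=[[[0, 0.01, 0.03], 0], [[0, 0.01, 0.06], 0], [[0, 0.01, 0.06], 0], [[0, 0.01, 0.06], 0]])

```text
time: 7.18
tool_pos: [0.5269, 0.1752, 0.0334]
tool_rot: [-3.142, -0.0, 1.641]
contact_force: [-0.1, -0.2, -2.1]
opening: 0.0239
grip_force: 45.0
```

Emit:
step_arm(motion=[[[0, 0, 0.015], 0], [[0, 0, 0.015], 0]])

```text
time: 7.42
tool_pos: [0.5269, 0.1751, 0.0325]
tool_rot: [-3.142, -0.0, 1.641]
contact_force: [0.3, -1.3, -1.7]
opening: 0.0237
grip_force: 45.0
```

Emit:
step_arm(motion=[[[0, 0, 0.01], 0], [[0, 0, 0.01], 0]])

```text
time: 7.68
tool_pos: [0.5269, 0.1751, 0.0319]
tool_rot: [-3.142, -0.0, 1.641]
contact_force: [-0.0, -0.2, -1.6]
opening: 0.024
grip_force: 45.0
```

Emit:
step_arm(motion=[[[0, 0, 0.01], 0], [[0, 0, 0.01], 0]])

```text
time: 7.92
tool_pos: [0.5269, 0.1751, 0.0313]
tool_rot: [-3.142, -0.0, 1.641]
contact_force: [-0.6, 0.6, -1.4]
opening: 0.0234
grip_force: 45.0
```

Emit:
step_arm(motion=[[[0, 0, 0.01], 0], [[0, 0, 0.01], 0]])

```text
time: 8.18
tool_pos: [0.5269, 0.1751, 0.0307]
tool_rot: [-3.141, -0.0, 1.641]
contact_force: [-0.1, 0.0, -2.7]
opening: 0.0238
grip_force: 45.0
```

Emit:
step_arm(motion=[[[0, 0, 0.01], 0], [[0, 0, 0.01], 0]])

```text
time: 8.43
tool_pos: [0.5269, 0.1751, 0.0301]
tool_rot: [-3.141, -0.0, 1.641]
contact_force: [0.1, 0.4, -2.6]
opening: 0.0236
grip_force: 45.0
```

Emit:
step_arm(motion=[[[0, 0, 0.01], 0], [[0, 0, 0.01], 0]])

```text
time: 8.68
tool_pos: [0.5269, 0.1752, 0.0295]
tool_rot: [-3.142, -0.0, 1.641]
contact_force: [-0.3, 0.1, -3.0]
opening: 0.0238
grip_force: 45.0
```

Emit:
step_arm(motion=[[[0, 0, 0.01], 0], [[0, 0, 0.01], 0]])

```text
time: 8.93
tool_pos: [0.5269, 0.1751, 0.0289]
tool_rot: [-3.142, -0.0, 1.641]
contact_force: [-0.8, 0.8, -1.6]
opening: 0.0239
grip_force: 45.0
```

Emit:
step_arm(motion=[[[0, 0, 0.01], 0], [[0, 0, 0.01], 0]])

```text
time: 9.18
tool_pos: [0.5269, 0.1751, 0.0283]
tool_rot: [-3.142, -0.0, 1.641]
contact_force: [0.7, -0.4, -1.2]
opening: 0.0237
grip_force: 45.0
```

Emit:
step_arm(motion=[[[0, 0, 0.01], 0], [[0, 0, 0.01], 0]])

```text
time: 9.43
tool_pos: [0.527, 0.1751, 0.0277]
tool_rot: [-3.142, -0.0, 1.641]
contact_force: [-0.2, 0.2, -1.8]
opening: 0.0236
grip_force: 45.0
```

Run:
```python
from h import *
F=[]
for i in range(6):
    robot.read_camera("side");F.append(robot.observe()["contact_force"])
print(np.mean(F,0),robot.observe()["tool_pos"])
```

```text
[ 0.08621985 -0.03238837 -1.60945603] [0.52697407 0.17516146 0.02771961]
```

Emit:
step_arm(motion=[[[-0.02, 0, 0], 0], [[-0.04, 0, 0], 0], [[-0.06, 0, 0], 0], [[-0.1, 0, 0], 0], [[-0.15, 0, 0], 0], [[-0.2, 0, 0], 0], [[-0.26, 0, 0], 0], [[-0.32, 0, 0], 0], [[-0.38, 0, 0], 0], [[-0.44, 0, 0], 0]])

```text
time: 10.98
tool_pos: [0.5288, 0.1485, 0.0277]
tool_rot: [3.142, -0.0, 1.641]
contact_force: [-0.6, 0.6, -0.6]
opening: 0.0236
grip_force: 45.0
```

Emit:
step_arm(motion=[[[-0.06, 0, 0], 0], [[-0.12, 0, 0], 0], [[-0.18, 0, 0], 0], [[-0.24, 0, 0], 0], [[-0.3, 0, 0], 0], [[-0.36, 0, 0], 0], [[-0.42, 0, 0], 0], [[-0.48, 0, 0], 0], [[-0.54, 0, 0], 0], [[-0.6, 0, 0], 0]])

```text
time: 12.22
tool_pos: [0.5313, 0.1127, 0.0277]
tool_rot: [3.142, -0.0, 1.641]
contact_force: [-0.7, -0.7, -2.4]
opening: 0.0239
grip_force: 45.0
```

Run:
```python
from h import *
s=robot.observe();print(s["time"],s["tool_pos"],s["contact_force"])
t=cam("top");save(t,"pics/t4.png");q=cam("side");save(q,"pics/s4.png")
f=lambda im,x,y,w,h,k:cv2.resize(im[y:y+h,x:x+w],(w*k,h*k),interpolation=cv2.INTER_CUBIC)
A=np.zeros((400,800,3),np.uint8)
A[:400,:400]=f(t["pixels"],85,185,80,80,5);A[:400,410:790]=f(q["pixels"],190,115,95,100,4)
cv2.imwrite("pics/crop4.png",A[:,:,::-1])
```

```text
12.225 [0.53134303 0.11268199 0.02771564] [-0.66916733 -0.7112003  -2.36018558]
```

View pics/crop4.png

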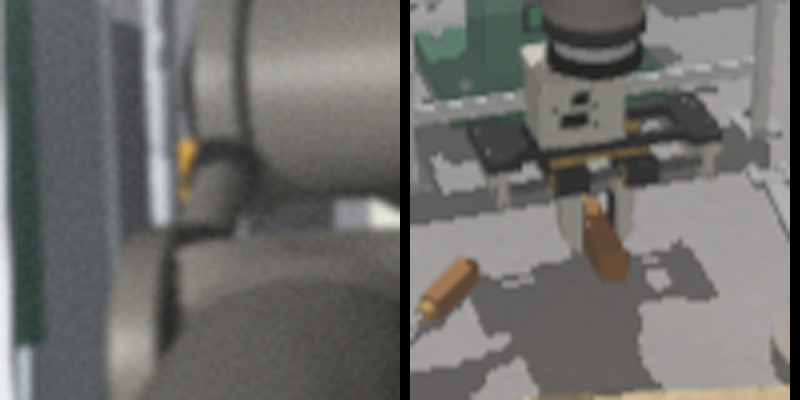

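The top view shows the orange flange rim at pixel (122, 219), now on the open side of the rail, so the flange is following the nib.

Emit:
step_arm(motion=[[[-0.05, 0, 0], 0], [[-0.12, 0, 0], 0], [[-0.19, 0, 0], 0], [[-0.26, 0, 0], 0], [[-0.33, 0, 0], 0], [[-0.4, 0, 0], 0], [[-0.47, 0, 0], 0], [[-0.54, 0, 0], 0], [[-0.61, 0, 0], 0], [[-0.68, 0, 0], 0]])

```text
time: 13.58
tool_pos: [0.5342, 0.0719, 0.0277]
tool_rot: [3.142, -0.0, 1.641]
contact_force: [-0.4, 0.6, -1.6]
opening: 0.0234
grip_force: 45.0
```

Emit:
step_arm(motion=[[[-0.07, 0, 0], 0], [[-0.14, 0, 0], 0], [[-0.21, 0, 0], 0], [[-0.28, 0, 0], 0], [[-0.35, 0, 0], 0], [[-0.42, 0, 0], 0], [[-0.49, 0, 0], 0], [[-0.56, 0, 0], 0], [[-0.63, 0, 0], 0], [[-0.7, 0, 0], 0]])

```text
time: 14.82
tool_pos: [0.5371, 0.03, 0.0277]
tool_rot: [3.142, -0.0, 1.641]
contact_force: [0.1, -0.3, -1.4]
opening: 0.0239
grip_force: 45.0
```

Emit:
step_arm(motion=[[[-0.05, 0, 0], 0], [[-0.1, 0, 0], 0], [[-0.15, 0, 0], 0], [[-0.18, 0, 0], 0], [[-0.18, 0, 0], 0], [[-0.16, 0, 0], 0], [[-0.15, 0, 0], 0], [[-0.15, 0, 0], 0]])

```text
time: 15.82
tool_pos: [0.5377, 0.0215, 0.0277]
tool_rot: [-3.142, -0.0, 1.641]
contact_force: [0.5, -0.1, -1.6]
opening: 0.0237
grip_force: 45.0
```

Emit:
step_arm(motion=[[[0, 0, -0.05], 0], [[0, 0, -0.1], 0], [[0, 0, -0.15], 0], [[0, 0, -0.2], 0], [[0, 0, -0.4], 0], [[0, 0, -0.8], 0], [[0, 0, -1.2], 0], [[0, 0, -1.2], 0]])

```text
time: 16.82
tool_pos: [0.5391, 0.0212, 0.1019]
tool_rot: [3.137, 0.001, 1.641]
contact_force: [-0.4, 1.1, -2.1]
opening: 0.0236
grip_force: 45.0
```

Emit:
step_arm(motion=[[[-0.5, 0, 0], 0], [[-1.3, 0, 0], 0.1], [[-2, 0, 0], 0.25], [[-2.4, 0, 0], 0.38], [[-2.4, 0, 0], 0.38], [[-2.4, 0, 0], 0.38]])

```text
time: 17.58
tool_pos: [0.5473, -0.1216, 0.099]
tool_rot: [-3.14, -0.0, 1.262]
contact_force: [-0.0, -0.7, -1.6]
opening: 0.0235
grip_force: 45.0
```

Run:
```python
from h import *
s=robot.observe();print(s["time"],s["tool_pos"],s["tool_rot"])
t=cam("top");save(t,"pics/t5.png");q=cam("side");save(q,"pics/s5.png")
cv2.imwrite("pics/crop5.png",np.hstack([cv2.resize(c["pixels"],(400,300)) for c in(t,q)])[:,:,::-1])
```

```text
17.575 [ 0.54725591 -0.12160417  0.09898407] [-3.13994103e+00 -4.88490454e-04  1.26245364e+00]
```

View pics/crop5.png

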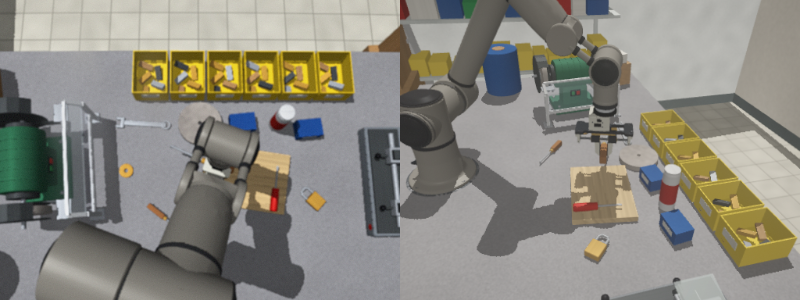

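Emit:
step_arm(motion=[[[-0.5, -0.2, 0], 0], [[-0.92, -0.4, 0.2], 0], [[-0.92, -0.4, 0.6], 0], [[-0.92, -0.4, 0.8], 0], [[-0.92, -0.4, 0.88], 0], [[-0.92, -0.4, 0.93], 0], [[-0.92, -0.4, 0.95], 0], [[-0.92, -0.4, 0.95], 0]])

```text
time: 18.68
tool_pos: [0.5084, -0.1676, 0.043]
tool_rot: [3.141, -0.0, 1.261]
contact_force: [-0.8, -0.7, -2.4]
opening: 0.0237
grip_force: 45.0
```

Still about 1.8 mm above the seat; lowering the rest of the way.

Emit:
step_arm(motion=[[[0, 0, 0.015], 0], [[0, 0, 0.025], 0], [[0, 0, 0.025], 0], [[0, 0, 0.025], 0]])

```text
time: 19.18
tool_pos: [0.5081, -0.1676, 0.0412]
tool_rot: [-3.142, -0.0, 1.261]
contact_force: [0.2, 0.3, -0.8]
opening: 0.0239
grip_force: 45.0
```

Emit:
step_arm(motion=[[[0, 0, 0], 0], [[0, 0, 0], 0], [[0, 0, 0], 0], [[0, 0, 0], 0], [[0, 0, 0], 0], [[0, 0, 0], 0]], hand=0, squeeze=10)

```text
time: 19.92
tool_pos: [0.5081, -0.1676, 0.0412]
tool_rot: [-3.142, -0.0, 1.261]
contact_force: [0.1, -0.4, 0.6]
opening: 0.0791
grip_force: 0.0
```

Emit:
step_arm(motion=[[[0, 0, -0.3], 0], [[0, 0, -1], 0], [[0, 0, -2], 0], [[0, 0, -3], 0], [[0, 0, -3], 0], [[-0.15, 0, -3], 0], [[-0.15, 0, -3], 0]])

```text
time: 20.8
tool_pos: [0.5044, -0.1765, 0.2194]
tool_rot: [-3.138, -0.0, 1.26]
contact_force: [0.1, -0.8, 0.0]
opening: 0.0919
grip_force: 0.0
```

Run:
```python
from h import *
s=robot.observe();print(s["time"],s["tool_pos"],s["opening"])
w=cam("wrist");save(w,"pics/w6.png");t=cam("top")
def c_(c,lo,hi,box):
    x,y,a,b=box;m=cv2.inRange(cv2.cvtColor(np.ascontiguousarray(c["pixels"]),cv2.COLOR_RGB2HSV),lo,hi);k=m*0;k[y:y+b,x:x+a]=m[y:y+b,x:x+a]
    return max(cv2.findContours(k,0,1)[0],key=cv2.contourArea)
r=cv2.minAreaRect(c_(w,(4,120,40),(15,255,230),(235,120,60,110)));P=np.array([onz(w,p,.048) for p in cv2.boxPoints(r)]);print(r,P.mean(0).round(4),P.round(3).tolist())
q=cam("side")
ft=cv2.fitEllipse(c_(t,(8,100,60),(30,255,255),(140,195,45,45)));fs=cv2.fitEllipse(c_(q,(8,100,60),(30,255,255),(205,140,50,45)));print(ft,fs,onz(t,ft[0],.005),tri(t,ft[0],q,fs[0]))
A=np.hstack([w["pixels"][:,:400],cv2.resize(q["pixels"][130:290,150:320],(400,384))]);cv2.imwrite("pics/crop6.png",A[:,:,::-1])
```

```text
20.8 [ 0.50437583 -0.17648951  0.21940166] 0.09194885941823534
((259.5, 173.0), (78.0, 21.0), 90.0) [ 0.5046 -0.1756  0.048 ] [[0.507, -0.13, 0.048], [0.529, -0.137, 0.048], [0.503, -0.221, 0.048], [0.48, -0.214, 0.048]]
((160.95831298828125, 217.9808349609375), (16.556251525878906, 17.19919204711914), 78.15237426757812) ((235.84706115722656, 167.31495666503906), (6.999965190887451, 9.87018871307373), 96.79451751708984) [0.54148233 0.17713023 0.005     ] (array([0.54392048, 0.17713777, 0.00344737]), np.float64(0.004488273086336744))
```

View pics/crop6.png

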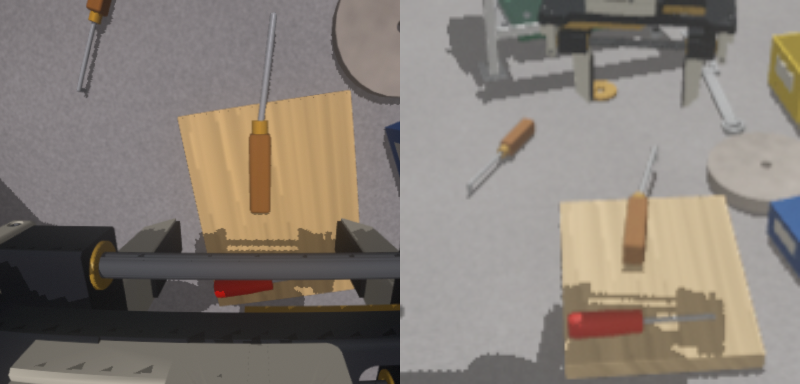

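The handle is back at its starting place on the board (wrist picture, pixel (260, 173)). The flange lies flat at about (0.541, 0.177), roughly 97 mm in front of the guard.

```bash
python3 -c "
from cell import robot;print(robot.hand_in())"
```

```text
the job is handed in; nothing more can be done
None
```

The job is handed in, with no verdict returned: the flange measured flat on the open bench about 97 mm in front of the guard, and the rod is released with its handle back on the board where it started.

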